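# Raise the culture-jar shelf to the yellow rung and load it

## Robot

A 6-joint arm with a two-finger parallel gripper is mounted at the origin on the work surface. World frame = base frame: x ahead of the robot, y to its left, z up, the work surface at z = 0. Lengths are in m, angles in rad, forces in N, time in s.
With the tool pointing down it reaches from about 0.375 to 0.9 m from the base axis. Payload 3.1 kg.
Tool frame: the origin (TCP) lies between the finger pads; the fingertips stand manip.finger_overhang ahead of it and the grasp point (between the pads) lies 5 mm behind it (manip.finger_overhang is the distance from the TCP to the fingertips, in m); z points along the fingers, y is the line along which they close (so a half turn about z gives the same grasp; the last joint's range is limited). The gripper opens to 85 mm and grips with 20 to 120 N. Pads are 22 mm wide; open, the fingers measure 114 mm over their backs; the gripper's body (76 mm by 85 mm) begins 54 mm behind the grasp point. The pads swing forward as they close: fully open they stand 13 mm farther back than shut.
Start: joints at [0.983, 0.527, 1.433, -0, 1.181, -0.178], TCP at [0.249, 0.573, 0.245] pointing down, gripper open.
Joint ranges: [-3.08, 3.08], [-0.75, 2.2], [0.22, 2.44], [-1.43, 4.57], [0, 2.65], [-2.85, 2.85]. Speed limits (rad/s): [2.79, 2.79, 3.14, 3.14, 3.14, 3.14].

## Interface

Orientations are given as a unit quaternion [x, y, z, w].
In Python, from station import manip gives the robot as it stands.
- The arm moves only by the tool drive_tool, never from a script. Its argument "plan" is a list of rows, each a list of 7 numbers: the shift along the tool's x, y, z in m, then the turn, a rotation vector about the tool's x, y, z in degrees, then the opening, from -1 (shut) to 1 (fully open). In form: [[x, y, z, wx, wy, wz, gripper], ...]. A call has 1 to 10 rows; each row shifts and turns the commanded pose from where the row before left it, along the tool's axes as they then stand; what a row does not reach is not made up. A row lasts 1/10 s, in which the tool goes at most 50 mm and 8.59 degrees, less where a joint would pass 70% of its speed; a pose out of reach is approached as far as the arm can. A call is refused whole if a number of a shift passes 0.05 or a number of a turn 8.59, either way. A call with a gripper value outside its range is refused whole. The fingers move at their own pace and stop on an object; "newtons" is the grip in N (left out, the last holds). Time passes only in rows, so rows that do not move let the fingers close. It gives the time, the measured TCP pose, the force, the opening and the grip force at its end, in the units of the state.
- manip.sense(): the state, without advancing time (a new reading comes with each control period).
- manip.snapshot(name): name is "scene" or "top"; returns a dict with "image" (384x512x3 uint8, red, green, blue), "z_map" (384x512 float32, m along the optical axis (not along the pixel's ray), 0 where there is no reading), "fov_y" (degrees; the focal length in pixels is half the picture's height over the tangent of half this angle, whatever the lens; pixels are square), "cx", "cy" (the principal point, pixels), "k1" (the pictures are not rectified: a ray, as slopes to the right and down, at radius r is drawn at 1 + k1 r^2 times it, then the intrinsics apply), "extrinsics" (4x4, takes a point from camera to world coordinates). Camera axes: x right, y up, looking along -z (the intrinsics and any distortion apply to the point x, -y, -z); pixel columns grow to the right and rows downward; lengths in m; the calibration is good to about 2 mm. A picture is of the moment at which its call begins.
- manip.sign_off(): hands the job in; it is judged then, once.
The state is a dict: "t": time; "q": joint angles; "qd": joint speeds; "tau": joint torques, N m; "tcp_pos": TCP position; "tool_rot": TCP orientation; "force": force on the tool from outside, world axes, zero at the start; "ft_torque": the same for the moment, N m; "finger_gap": opening from 0.0 (shut) to 1.0 (fully open); "gripper_force": force on a finger pad.
Only numpy, scipy, OpenCV 4.12 (cv2) and the standard library are available. Lean on these libraries where they do the work, as an engineer would, in place of code of your own. Each camera call takes 0.05 s, during which the arm holds its last target. There are 200 camera calls.

## Task

Lift the white sliding shelf by its blue handle until its red pawl has clicked past the yellow rung, then lower it gently until the pawl sits on that rung and carries the shelf, and let go. Do not let the shelf drop and do not force it down onto the rung. Then stand the jar with the orange lid on the shelf, and leave everything else where it is.

Things in the scene. Friction and masses are not known exactly. Their poses are not given: they have to be found in the camera images.
- mast: Fixed stand: grey base plate 200 x 180 x 12 mm, two aluminium uprights (14 mm square, 140 mm apart, 372 mm high with their crossbar) that guide the sliding shelf up and down. Origin on the table midway between the uprights; z up, y from one upright to the other, the shelf stands out along its -x.
- strip: Two dark clip rails between the uprights; origin and axes as the mast's. They hold three level rungs along y, 10 mm thick, 60 mm apart: dark, YELLOW (middle), dark, nominally 151, 211, 271 mm up. The rungs are pushed in by hand: each time all three together stand up to 20 mm higher or lower; this pose does not show it: feel for it. More than 25 N from the pawl (weight and push) shoves them out.
- shelf (a joint): Shelf height above its bottom stop (m, up; 0 at the start, top stop 0.19). Moving weight 5 to 7.5 N, friction 1 N; unsupported it drops (0.18 m/s down counts as a drop). Nominal seats on the rungs 0.060, 0.120 (yellow), 0.180, all shifted by the rungs' offset (up to 0.020). The pawl clears a rung 24 mm above its seat: at 0.174 it has always cleared the yellow rung, never the next.
- shelf_pawl (a point): Hinge of the shelf's red gravity pawl (a 48 x 22 x 8 mm bar with brass counterweight, hinged along y), 30 mm short of the rungs and 30 mm above the tray floor. Its tip points to +x, level at rest. From 17 mm below a seat on, the passing rung swings the tip down; 24 mm above the seat it swings back by its weight. It cannot swing up past level, so, lowered on a rung, it carries the shelf.
- shelf_handle (a point): Centre of the shelf's blue handle bar, to be pinched from above: bar along the point's y, 14 mm thick (x), 14 mm high (z), 90 mm free between its two posts, room for a finger on both long sides; tray floor 45 mm below its centre. Axes as the mast's. Moves with the shelf; 0.115 above the table at the start.
- shelf_tray (a point): Centre of the white tray's floor (upper face), where the jar is to stand; axes as the mast's; 0.07 above the table at the start. Tray 110 (x) x 150 (y) mm outside with a lip 12 mm high, 4 mm thick all round. The handle bar lies 70 mm off towards -x, its top 52 mm above the floor; the uprights at x = +130 mm; two side cheeks at y = +-52 mm from x = 45 mm on, 40 mm high.
- jar: The jar to place: closed round jar, 60 mm diameter, 85 mm high, about 0.25 kg, brown body (straight-sided for the lower 55 mm), ORANGE lid 53 mm wide; origin at the centre of its underside, z up
- jar_b: Bystander: closed round jar, 60 mm diameter, 85 mm high, about 0.25 kg, brown body (straight-sided for the lower 55 mm), white lid 53 mm wide; origin at the centre of its underside, z up
- jar_c: Bystander: closed round jar, 60 mm diameter, 85 mm high, about 0.25 kg, brown body (straight-sided for the lower 55 mm), white lid 53 mm wide; origin at the centre of its underside, z up
- sieve: Bystander: terracotta bowl, 200 mm wide, 60 mm high; origin at the centre of its underside
- dish: Bystander: closed glass dish, 90 mm wide, 16 mm high; origin at the centre of its underside
- spatula: Bystander: spatula lying on the table; origin under its middle, x along it
- brush: Bystander: brush lying on the table; origin under its middle, x along it
- counter: Bystander: green plastic box 60 x 90 x 40 mm; origin at the centre of its underside
Mind the look-alikes: they are no part of the job. Leave any pink or purple look-alike of the jar alone.

How it is judged:
On the way, in this order (a step that is already met when the one before it is completed fails the run):
1. the pawl carries the shelf on the yellow rung and the fingers have let go of the shelf (value of joint shelf between 0.095 and 0.145 m and contact force between shelf and strip above 1.5 N and velocity of joint shelf between -0.01 and 0.01 m/s and contact force between the fingers and shelf below 0.1 N), for 0.2 s.
2. the orange-lidded jar stands in the tray (horizontal distance between jar and shelf_tray below 0.045 m and z of jar in the frame of shelf_tray between -0.006 and 0.006 m and angle between jar's own z axis and vertical below 0.08 rad), for 0.2 s.
At the end, for the whole second after the job is handed in: The shelf rests on the yellow rung (shelf height 0.095 to 0.145, the pawl carrying more than 1.5 N), and the orange-lidded jar stands upright (within 0.08 rad) on the tray floor inside the lips (within 45 mm of the tray centre, base within 6 mm of the floor); shelf and jar at rest (all of step 2 and value of joint shelf between 0.095 and 0.145 m and contact force between shelf and strip above 1.5 N and linear speed of jar below 0.02 m/s and velocity of joint shelf between -0.01 and 0.01 m/s); the robot touches nothing.
It fails at once if the pawl presses on the rung strip with more than 25 N (contact force between shelf and strip above 25 N).
It fails at once if the shelf drops (sinks faster than 0.18 m/s) (velocity of joint shelf below -0.18 m/s).
It fails at once if the jar is banged on the shelf (more than 40 N) (contact force between jar and shelf above 40 N).
It fails at once if a bystander is moved by more than 40 mm (distance of any of jar_b, jar_c, sieve, dish, spatula, brush, counter from where it was at the start of the episode above 0.04 m).
It also fails if it takes over 72 s, if anything falls off the work surface, if the arm or the gripper's body presses on something with over 40 N, if the wrist force passes 120 N, or if a joint passes its speed limit or range.

## Working session

There is one attempt and no reset: what is moved stays moved. The work goes in short steps, Python scripts to look and compute and a tool call to move; the robot and the scene stay as the last step left them, time stands still between calls to the robot, and variables do not carry over. Pictures are saved under pics/ and viewed, at most 10 in all, crops included, and the job is handed in when it is done.

Besides the shell and the picture viewer there is one more tool, called by a JSON object that holds its "fn" and its "kwargs". drive_tool: Moves the arm, as the interface text tells. Its arguments: {"type":"object","properties":{"plan":{"type":"array"},"newtons":{"type":"number"}},"required":["plan"]}

```bash
ls; mkdir -p pics
cat > h.py <<'E'
import numpy as np, cv2
from station import manip
def snap(n):
    s=manip.snapshot(n); np.savez('pics/%s.npz'%n,**{k:np.asarray(v) for k,v in s.items()}); return s
def load(n): return dict(np.load('pics/%s.npz'%n))
def ray(s,u,v):
    h=s['image'].shape[0]; f=h/2/np.tan(np.radians(float(s['fov_y']))/2)
    K=np.array([[f,0,float(s['cx'])],[0,f,float(s['cy'])],[0,0,1]])
    p=np.stack([np.ravel(u),np.ravel(v)],1).astype(float).reshape(-1,1,2)
    x=cv2.undistortPoints(p,K,np.array([float(s['k1']),0,0,0,0]))[:,0]
    E=s['extrinsics']; d=np.c_[x[:,0],-x[:,1],-np.ones(len(x))]
    return E[:3,3],d@E[:3,:3].T
def plane(s,u,v,z):
    o,d=ray(s,u,v); return o+d*((z-o[2])/d[:,2])[:,None]
def pts(s,u,v):
    o,d=ray(s,u,v); Z=s['z_map'][np.ravel(v).astype(int),np.ravel(u).astype(int)]; return o+d*Z[:,None]
E
python3 - <<'E'
from h import *
a=snap('scene');b=snap('top')
for n,s in(('scene',a),('top',b)):
    cv2.imwrite('pics/%s0.png'%n,cv2.resize(s['image'][:,:,::-1],(768,576)))
    print(n,s['extrinsics'].round(3).tolist(),s['fov_y'],s['k1'],(s['z_map']>0).mean())
st=manip.sense();print(st, manip.finger_overhang)
E
```

```text
pics
scene [[-0.325, -0.554, 0.766, 1.643], [0.946, -0.189, 0.265, 0.404], [-0.002, 0.811, 0.585, 0.969], [0.0, 0.0, 0.0, 1.0]] 46.47797072752644 0.024161204194790464 0.9684855143229166
top [[0.027, 0.979, -0.203, 0.26], [-1.0, 0.027, -0.0, 0.026], [0.005, 0.203, 0.979, 1.232], [0.0, 0.0, 0.0, 1.0]] 51.86405625716791 -0.08400776963234691 0.995880126953125
{'t': 0.1, 'q': array([ 9.82525810e-01,  5.28372824e-01,  1.43375487e+00,  2.81998967e-05,
        1.18140013e+00, -1.78500126e-01]), 'qd': array([ 0.00053018, -0.00207298, -0.00353303,  0.00121232, -0.00013057,
       -0.00021104]), 'tau': array([ 2.75464481e-04, -4.43301880e+01, -1.78585088e+01, -2.03041141e-04,
        3.85132604e-03,  2.44775106e-05]), 'tcp_pos': array([0.24862469, 0.57276166, 0.24443782]), 'tool_rot': array([ 2.03459916e-01,  9.79082798e-01, -8.92464376e-04, -3.74029565e-04]), 'force': array([ 0.6347566 , -0.18283427, -0.6787336 ]), 'ft_torque': array([ 0.0066787 , -0.01176974, -0.02273247]), 'gripper_force': 0.0, 'finger_gap': 1.0001672285264986} 0.014
```

View pics/scene0.png

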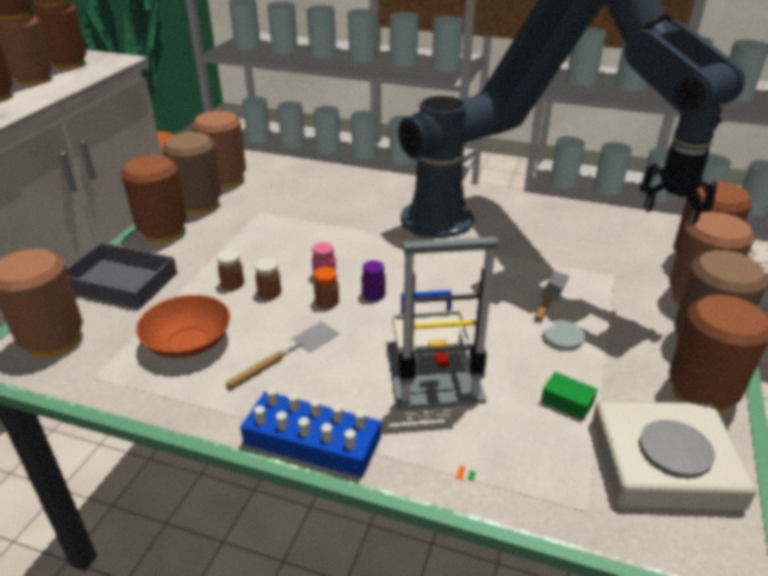

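View pics/top0.png

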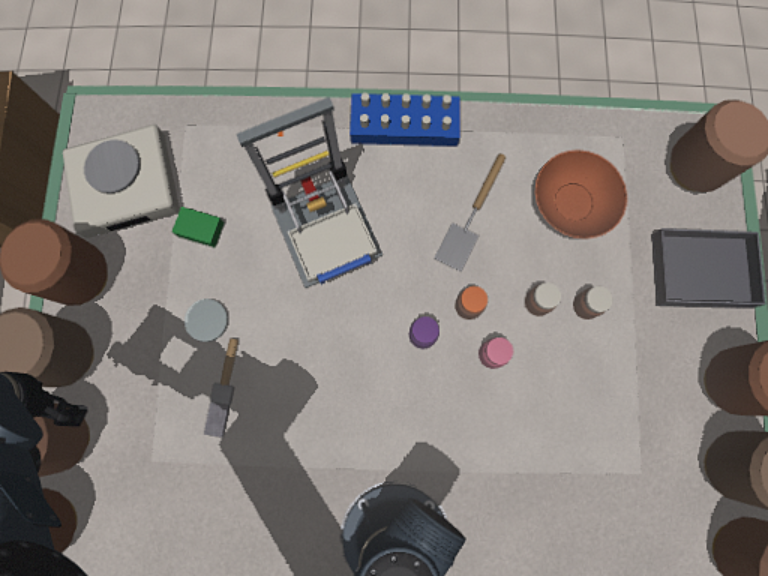

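The top view shows the blue handle near (345,270), the white tray near (333,245), and the orange-lidded jar at (472,301). A purple look-alike stands at (425,331) and a pink one at (497,351). The scene view shows the handle at (427,297) and the orange lid at (325,274), both at 1.5x scale.

```bash
cat > m.py <<'E'
from h import *
def comp(s,lo,hi,box,k=1):
    hsv=cv2.cvtColor(s['image'],cv2.COLOR_RGB2HSV); m=cv2.inRange(hsv,lo,hi)
    w=np.zeros_like(m); x0,y0,x1,y1=box; w[y0:y1,x0:x1]=m[y0:y1,x0:x1]
    n,l,st,c=cv2.connectedComponentsWithStats(w); i=1+np.argmax(st[1:,4]); v,u=np.nonzero(l==i); return u,v
def tri(a,pa,b,pb):
    oa,da=ray(a,*pa); ob,db=ray(b,*pb); da=da[0];db=db[0]
    t=np.linalg.lstsq(np.c_[da,-db],ob-oa,rcond=None)[0]; A=oa+t[0]*da;B=ob+t[1]*db
    return (A+B)/2,np.linalg.norm(A-B)
E
python3 - <<'E'
from m import *
t=load('top');s=load('scene'); C=np.float64
for n,lo,hi,bt,bs in(('handle',(100,120,60),(125,255,255),(200,160,260,195),(262,185,310,215)),
                     ('jar',(3,150,130),(17,255,255),(300,185,330,215),(205,175,228,196))):
    r=[]
    for nm,im,b in(('top',t,bt),('scene',s,bs)):
        u,v=comp(im,lo,hi,b); P=pts(im,u,v); r.append((im,u,v,P))
        box=cv2.minAreaRect(np.c_[u,v].astype(np.float32))
        print(n,nm,len(u),'ctr',u.mean().round(1),v.mean().round(1),(u.min(),u.max(),v.min(),v.max()),'P med',np.median(P,0).round(4),'z pct',np.percentile(P[:,2],[5,50,95]).round(4),box)
        if n=='handle':
            Q=cv2.boxPoints(box); print(pts(im,[0],[0]).shape, plane(im,Q[:,0],Q[:,1],.122).round(4).tolist())
    print('tri',tri(t,(r[0][1].mean(),r[0][2].mean()),s,(r[1][1].mean(),r[1][2].mean())))
# tray floor
hsv=cv2.cvtColor(t['image'],cv2.COLOR_RGB2HSV); v,u=np.mgrid[100:200,180:260]; u=u.ravel();v=v.ravel(); P=pts(t,u,v)
m=(P[:,2]>.060)&(P[:,2]<.076); H=hsv[v,u]; m&=(H[:,2]>150)
w=np.zeros(t['image'].shape[:2],np.uint8); w[v[m],u[m]]=255
n,l,st,c=cv2.connectedComponentsWithStats(w,connectivity=4); i=1+np.argmax(st[1:,4]); vv,uu=np.nonzero(l==i); P=pts(t,uu,vv)
r=cv2.minAreaRect(P[:,:2].astype(np.float32)*1000); print('tray',len(uu),np.median(P,0),r)
# jar lid by depth, neighbours
for nm,im in(('top',t),):
    v,u=np.mgrid[150:260,260:420];P=pts(im,u,v);m=(P[:,2]>.078)&(P[:,2]<.095)
    w=np.zeros(im['image'].shape[:2],np.uint8); w[v.ravel()[m],u.ravel()[m]]=255
    n,l,st,c=cv2.connectedComponentsWithStats(w)
    for i in range(1,n):
        if st[i,4]>60:
            vv,uu=np.nonzero(l==i);Q=pts(im,uu,vv);print('lid',st[i,4],c[i].round(1),((Q.min(0)+Q.max(0))/2).round(4),np.ptp(Q,0).round(3),np.median(Q,0).round(4))
# crossbar
v,u=np.mgrid[60:105,150:230];P=pts(t,u,v);m=(P[:,2]>.355)&(P[:,2]<.39)
r=cv2.minAreaRect(P[m][:,:2].astype(np.float32)*1000);print('crossbar',m.sum(),r,np.median(P[m],0))
E
```

```text
handle top 170 ctr 228.9 178.7 (np.int64(212), np.int64(246), np.int64(170), np.int64(188)) P med [0.5141 0.1117 0.1206] z pct [0.1145 0.1206 0.1246] ((229.35662841796875, 178.85043334960938), (5.771151542663574, 36.76878356933594), 67.2490234375)
(1, 3) [[0.4996, 0.1621, 0.122], [0.5445, 0.0659, 0.122], [0.5288, 0.0589, 0.122], [0.4842, 0.1549, 0.122]]
handle scene 74 ctr 287.6 195.6 (np.int64(276), np.int64(299), np.int64(194), np.int64(197)) P med [0.5185 0.1316 0.1236] z pct [0.1192 0.1236 0.2605] ((287.5, 195.5), (3.0, 23.0), 90.0)
(1, 3) [[0.5189, 0.0875, 0.122], [0.495, 0.1576, 0.122], [0.5108, 0.1616, 0.122], [0.5345, 0.0922, 0.122]]
tri (array([0.51363005, 0.11822223, 0.1193724 ]), np.float64(0.012612649111398293))
jar top 175 ctr 315.8 198.7 (np.int64(308), np.int64(323), np.int64(191), np.int64(207)) P med [ 0.4698 -0.1451  0.0843] z pct [0.081  0.0843 0.0879] ((315.5, 199.0), (16.0, 15.0), 90.0)
jar scene 126 ctr 216.1 181.8 (np.int64(209), np.int64(223), np.int64(177), np.int64(186)) P med [ 0.472  -0.1453  0.0871] z pct [0.0487 0.0871 0.0912] ((216.0, 181.5), (9.0, 14.0
[... 162 characters left out ...]
 141.00534057617188), (99.18171691894531, 140.86117553710938), 24.8853702545166)
lid 251 [364.5 196.5] [ 0.4807 -0.2896  0.0848] [0.052 0.053 0.013] [ 0.4797 -0.2906  0.0844]
lid 246 [315.8 198.8] [ 0.4704 -0.1438  0.0839] [0.052 0.05  0.011] [ 0.4691 -0.1449  0.0845]
lid 233 [399.2 198.8] [ 0.4771 -0.3953  0.0841] [0.053 0.049 0.012] [ 0.4755 -0.3955  0.0843]
lid 256 [283.3 219.3] [ 0.4058 -0.0497  0.0846] [0.051 0.05  0.012] [ 0.4066 -0.0485  0.0844]
lid 263 [332.9 233.4] [ 0.3682 -0.1953  0.0839] [0.05  0.053 0.011] [ 0.3692 -0.1944  0.0847]
crossbar 656 ((697.4673461914062, 196.90396118164062), (21.67850685119629, 159.14846801757812), 24.93647575378418) [0.69508816 0.19707911 0.37056329]
```

```bash
cat > go.py <<'E'
import sys
from h import *
from scipy.spatial.transform import Rotation as R
def delta(tx,ty,tz,yaw=None):
    "shift in tool axes (after turning) to reach world point; yaw = wanted angle of tool y, deg"
    s=manip.sense(); r=R.from_quat(s['tool_rot']); M=r.as_matrix(); out=np.zeros(3)
    if yaw is not None:
        y=np.radians(yaw); Y=np.array([np.cos(y),np.sin(y),0]); Z=np.array([0,0,-1.]); T=np.c_[np.cross(Y,Z),Y,Z]
        out=np.degrees((r.inv()*R.from_matrix(T)).as_rotvec()); M=T
    print('turn',out.round(2),'shift',(M.T@(np.array([tx,ty,tz])-s['tcp_pos'])).round(4),'gap',round(s['finger_gap'],3),'F',s['force'].round(2),'t',round(s['t'],2),'q',s['q'].round(2))
if __name__=='__main__': delta(*map(float,sys.argv[1:]))
E
python3 go.py .516 .112 .20 24.9
```

```text
turn [-1.100e-01  2.000e-02  4.162e+01] shift [-0.5305  0.0485  0.0444] gap 1.0 F [ 0.63 -0.18 -0.68] t 0.1 q [ 0.98  0.53  1.43  0.    1.18 -0.18]
```

{"fn": "drive_tool", "kwargs": {"plan": [[0,0,0,0,0,8.3,0],[0,0,0,0,0,8.3,0],[0,0,0,0,0,8.3,0],[0,0,0,0,0,8.3,0],[0,0,0,0,0,8.4,0],[-0.03,0,0,0,0,0,0],[-0.03,0,0,0,0,0,0],[-0.03,0,0,0,0,0,0],[-0.03,0,0,0,0,0,0],[-0.03,0,0,0,0,0,0]], "newtons": 60}}

```text
t: 1.1
tcp_pos: [0.3123, 0.4359, 0.2449]
tool_rot: [0.538, 0.843, -0.0, -0.0]
force: [1.4, 0.2, 0.0]
finger_gap: 0.5
gripper_force: 0.0
```

{"fn": "drive_tool", "kwargs": {"plan": [[-0.03,0,0,0,0,0,0],[-0.03,0,0,0,0,0,0],[-0.03,0,0,0,0,0,0],[-0.03,0,0,0,0,0,0],[-0.03,0.01,0,0,0,0,0],[-0.03,0.01,0,0,0,0,0],[-0.03,0.01,0,0,0,0,0],[-0.03,0.01,0,0,0,0,0],[-0.03,0,0,0,0,0,0],[-0.03,0,0,0,0,0,0]]}}

```text
t: 2.1
tcp_pos: [0.4753, 0.1808, 0.2449]
tool_rot: [0.538, 0.843, -0.0, -0.0]
force: [-0.4, 0.0, 0.3]
finger_gap: 0.502
gripper_force: 0.0
```

```bash
python3 go.py .516 .112 .20 24.9
```

```text
turn [-0.04 -0.01  0.02] shift [-0.0796  0.0079  0.0449] gap 0.502 F [-0.35  0.04  0.25] t 2.1 q [ 0.14  0.37  1.72  0.    1.05 -0.29]
```

{"fn": "drive_tool", "kwargs": {"plan": [[-0.03,0.008,0,0,0,0,0],[-0.03,0,0.01,0,0,0,0],[-0.02,0,0.02,0,0,0,0],[0,0,0.015,0,0,0,0],[0,0,0,0,0,0,0]]}}

```text
t: 2.6
tcp_pos: [0.5143, 0.112, 0.1981]
tool_rot: [0.539, 0.843, -0.002, -0.002]
force: [-0.7, 0.2, 0.3]
finger_gap: 0.5
gripper_force: 0.0
```

```bash
python3 go.py .516 .112 .11 24.9
python3 - <<'E'
from h import *
s=snap('top'); c=s['image'][130:220,170:290]; cv2.imwrite('pics/top1.png',cv2.resize(c[:,:,::-1],(720,540),interpolation=cv2.INTER_CUBIC))
E
```

```text
turn [-0.3  -0.14 -0.07] shift [-0.0007  0.0016  0.0881] gap 0.5 F [-0.75  0.23  0.31] t 2.6 q [ 0.    0.46  1.72  0.    0.96 -0.43]
```

View pics/top1.png

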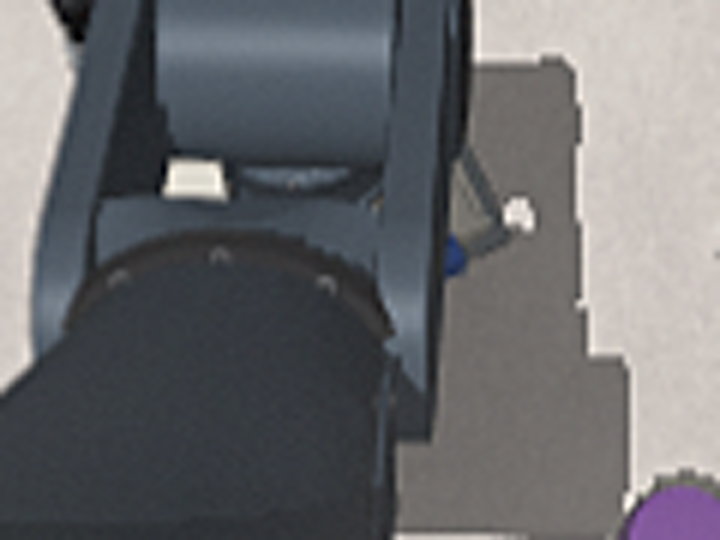

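The arm hides the handle in this view, with only its right end visible near (455,258), so I'll rely on the earlier measurement. I'll go down and close gently, checking the force as I go.

{"fn": "drive_tool", "kwargs": {"plan": [[0,0.001,0.02,0,0,0,0],[0,0,0.02,0,0,0,0],[0,0,0.02,0,0,0,0],[0,0,0.015,0,0,0,0],[0,0,0.012,0,0,0,0],[0,0,0,0,0,0,0]]}}

```text
t: 3.25
tcp_pos: [0.516, 0.1137, 0.1126]
tool_rot: [0.538, 0.843, -0.001, -0.001]
force: [-0.2, -1.0, -0.0]
finger_gap: 0.496
gripper_force: 0.0
```

{"fn": "drive_tool", "kwargs": {"plan": [[0,0,0,0,0,0,-0.4],[0,0,0,0,0,0,-1],[0,0,0,0,0,0,-1],[0,0,0,0,0,0,-1]], "newtons": 20}}

```text
t: 3.65
tcp_pos: [0.5168, 0.1132, 0.1143]
tool_rot: [0.538, 0.843, 0.0, 0.0]
force: [-1.4, -1.3, 5.5]
finger_gap: 0.153
gripper_force: 23.1
```

```bash
python3 go.py .516 .112 .11 24.9
```

```text
turn [0.03 0.04 0.06] shift [-0.0007 -0.0012  0.0043] gap 0.153 F [-1.42 -1.31  5.55] t 3.65 q [ 0.    0.6   1.79 -0.    0.76 -0.43]
```

The gap of 0.153 (13 mm) confirms the bar is gripped. I'll firm up the grip and lift.

{"fn": "drive_tool", "kwargs": {"plan": [[0,0,0,0,0,0,-1],[0,0,-0.004,0,0,0,-1],[0,0,-0.004,0,0,0,-1],[0,0,-0.006,0,0,0,-1],[0,0,-0.006,0,0,0,-1],[0,0,-0.006,0,0,0,-1],[0,0,-0.006,0,0,0,-1]], "newtons": 60}}

```text
t: 4.35
tcp_pos: [0.5168, 0.1132, 0.1457]
tool_rot: [0.538, 0.843, -0.0, 0.0]
force: [1.8, -0.1, -9.0]
finger_gap: 0.15
gripper_force: 58.9
```

{"fn": "drive_tool", "kwargs": {"plan": [[0,0,-0.006,0,0,0,-1],[0,0,-0.006,0,0,0,-1],[0,0,-0.006,0,0,0,-1],[0,0,-0.006,0,0,0,-1],[0,0,-0.006,0,0,0,-1],[0,0,-0.006,0,0,0,-1],[0,0,-0.006,0,0,0,-1],[0,0,-0.006,0,0,0,-1]]}}

```text
t: 5.15
tcp_pos: [0.5168, 0.1132, 0.1938]
tool_rot: [0.538, 0.843, 0.0, 0.0]
force: [4.1, -2.1, -8.4]
finger_gap: 0.148
gripper_force: 60.0
```

{"fn": "drive_tool", "kwargs": {"plan": [[0,0,-0.006,0,0,0,-1],[0,0,-0.006,0,0,0,-1],[0,0,-0.006,0,0,0,-1],[0,0,-0.006,0,0,0,-1],[0,0,-0.006,0,0,0,-1],[0,0,-0.006,0,0,0,-1],[0,0,-0.006,0,0,0,-1],[0,0,-0.006,0,0,0,-1]]}}

```text
t: 5.95
tcp_pos: [0.5168, 0.1131, 0.2419]
tool_rot: [0.538, 0.843, -0.0, 0.0]
force: [3.3, -2.7, -8.6]
finger_gap: 0.146
gripper_force: 59.9
```

{"fn": "drive_tool", "kwargs": {"plan": [[0,0,-0.006,0,0,0,-1],[0,0,-0.006,0,0,0,-1],[0,0,-0.006,0,0,0,-1],[0,0,-0.006,0,0,0,-1],[0,0,-0.006,0,0,0,-1],[0,0,-0.006,0,0,0,-1],[0,0,-0.006,0,0,0,-1],[0,0,-0.003,0,0,0,-1],[0,0,0,0,0,0,-1]]}}

```text
t: 6.85
tcp_pos: [0.5168, 0.1132, 0.287]
tool_rot: [0.538, 0.843, 0.0, 0.0]
force: [2.9, -2.9, -6.3]
finger_gap: 0.147
gripper_force: 60.4
```

```bash
python3 go.py .516 .112 .11 24.9
python3 - <<'E'
from m import *
s=snap('scene')
u,v=comp(s,(100,120,60),(125,255,255),(255,130,320,215)); P=pts(s,u,v); print(len(u),u.mean(),v.mean(),np.median(P,0),np.percentile(P[:,2],[5,95]))
c=s['image'][120:290,230:360]; cv2.imwrite('pics/scene1.png',cv2.resize(c[:,:,::-1],(456,596),interpolation=cv2.INTER_CUBIC))
E
```

```text
turn [0.02 0.03 0.02] shift [-0.0007 -0.0012  0.177 ] gap 0.147 F [ 2.86 -2.92 -6.29] t 6.85 q [ 0.    0.35  1.62 -0.    1.17 -0.43]
125 298.96 150.04 [0.5036492  0.14331174 0.28820786] [0.01536721 0.29839958]
```

View pics/scene1.png

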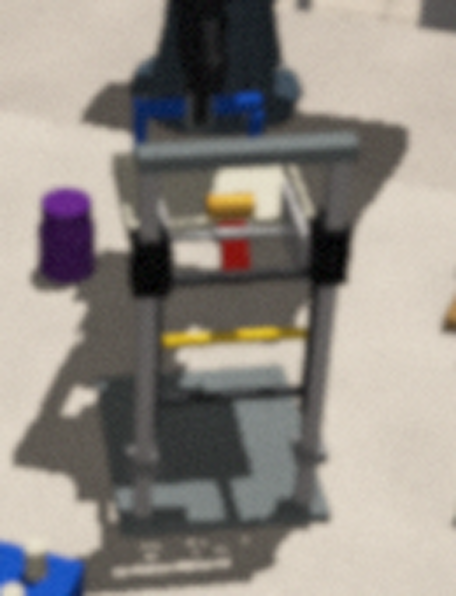

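The handle has risen by about 0.17. The red pawl, at (235,250), is above the yellow rung at (235,335). Now I'll lower it gently.

{"fn": "drive_tool", "kwargs": {"plan": [[0,0,0.004,0,0,0,-1],[0,0,0.004,0,0,0,-1],[0,0,0.004,0,0,0,-1],[0,0,0.004,0,0,0,-1],[0,0,0.004,0,0,0,-1],[0,0,0.004,0,0,0,-1],[0,0,0.003,0,0,0,-1]]}}

```text
t: 7.6
tcp_pos: [0.5168, 0.1132, 0.2588]
tool_rot: [0.538, 0.843, -0.0, -0.0]
force: [3.3, -4.0, -6.2]
finger_gap: 0.145
gripper_force: 60.4
```

{"fn": "drive_tool", "kwargs": {"plan": [[0,0,0.001,0,0,0,-1],[0,0,0.001,0,0,0,-1],[0,0,0.001,0,0,0,-1],[0,0,0.001,0,0,0,-1]]}}

```text
t: 8.0
tcp_pos: [0.5168, 0.1132, 0.2553]
tool_rot: [0.538, 0.843, -0.0, 0.0]
force: [3.4, -3.2, -5.9]
finger_gap: 0.148
gripper_force: 60.4
```

{"fn": "drive_tool", "kwargs": {"plan": [[0,0,0.001,0,0,0,-1],[0,0,0.001,0,0,0,-1],[0,0,0.001,0,0,0,-1],[0,0,0.001,0,0,0,-1]]}}

```text
t: 8.4
tcp_pos: [0.5168, 0.1132, 0.2513]
tool_rot: [0.538, 0.843, -0.0, 0.0]
force: [3.0, -4.1, -6.3]
finger_gap: 0.147
gripper_force: 60.4
```

{"fn": "drive_tool", "kwargs": {"plan": [[0,0,0.001,0,0,0,-1],[0,0,0.001,0,0,0,-1],[0,0,0.001,0,0,0,-1]]}}

```text
t: 8.7
tcp_pos: [0.5168, 0.1132, 0.2483]
tool_rot: [0.538, 0.843, -0.0, 0.0]
force: [2.8, -3.4, -5.3]
finger_gap: 0.151
gripper_force: 60.4
```

{"fn": "drive_tool", "kwargs": {"plan": [[0,0,0.001,0,0,0,-1],[0,0,0.001,0,0,0,-1],[0,0,0.001,0,0,0,-1]]}}

```text
t: 9.0
tcp_pos: [0.5168, 0.1132, 0.2453]
tool_rot: [0.538, 0.843, -0.0, 0.0]
force: [3.6, -3.3, -5.8]
finger_gap: 0.15
gripper_force: 60.4
```

Run:
```python
from m import *
s=snap('scene')
u,v=comp(s,(22,120,120),(34,255,255),(265,200,330,235)); P=pts(s,u,v); print('yellow',len(u),u.mean(),v.mean(),np.median(P,0),np.percentile(P[:,2],[10,90]))
```

```text
yellow 131 295.4961832061069 215.32824427480915 [0.69480296 0.18585447 0.19919236] [0.00747198 0.20309265]
```

The camera puts the yellow rung about 10 mm low, so the seat should come at a TCP height of about 0.22.

{"fn": "drive_tool", "kwargs": {"plan": [[0,0,0.002,0,0,0,-1],[0,0,0.002,0,0,0,-1],[0,0,0.001,0,0,0,-1]]}}

```text
t: 9.35
tcp_pos: [0.5168, 0.1132, 0.2401]
tool_rot: [0.538, 0.843, -0.0, 0.0]
force: [3.2, -3.7, -5.8]
finger_gap: 0.146
gripper_force: 60.4
```

{"fn": "drive_tool", "kwargs": {"plan": [[0,0,0.001,0,0,0,-1],[0,0,0.001,0,0,0,-1],[0,0,0.001,0,0,0,-1],[0,0,0.001,0,0,0,-1]]}}

```text
t: 9.75
tcp_pos: [0.5168, 0.1132, 0.2362]
tool_rot: [0.538, 0.843, -0.0, 0.0]
force: [3.6, -3.9, -6.6]
finger_gap: 0.148
gripper_force: 60.4
```

{"fn": "drive_tool", "kwargs": {"plan": [[0,0,0.001,0,0,0,-1],[0,0,0.001,0,0,0,-1],[0,0,0.001,0,0,0,-1]]}}

```text
t: 10.05
tcp_pos: [0.5168, 0.1132, 0.2332]
tool_rot: [0.538, 0.843, -0.0, 0.0]
force: [3.2, -3.8, -6.0]
finger_gap: 0.15
gripper_force: 60.4
```

{"fn": "drive_tool", "kwargs": {"plan": [[0,0,0.001,0,0,0,-1],[0,0,0.001,0,0,0,-1],[0,0,0.001,0,0,0,-1]]}}

```text
t: 10.35
tcp_pos: [0.5168, 0.1132, 0.2302]
tool_rot: [0.538, 0.843, -0.0, 0.0]
force: [2.8, -4.3, -6.1]
finger_gap: 0.15
gripper_force: 60.4
```

{"fn": "drive_tool", "kwargs": {"plan": [[0,0,0.001,0,0,0,-1],[0,0,0.001,0,0,0,-1],[0,0,0.001,0,0,0,-1]]}}

```text
t: 10.65
tcp_pos: [0.5168, 0.1132, 0.2272]
tool_rot: [0.538, 0.843, -0.0, 0.0]
force: [3.3, -4.7, -6.3]
finger_gap: 0.149
gripper_force: 60.4
```

{"fn": "drive_tool", "kwargs": {"plan": [[0,0,0.001,0,0,0,-1],[0,0,0.001,0,0,0,-1],[0,0,0.001,0,0,0,-1]]}}

```text
t: 10.95
tcp_pos: [0.5168, 0.1132, 0.2242]
tool_rot: [0.538, 0.843, -0.0, 0.0]
force: [3.0, -3.3, -6.8]
finger_gap: 0.148
gripper_force: 60.4
```

{"fn": "drive_tool", "kwargs": {"plan": [[0,0,0.001,0,0,0,-1],[0,0,0.001,0,0,0,-1],[0,0,0.001,0,0,0,-1]]}}

```text
t: 11.25
tcp_pos: [0.5168, 0.1132, 0.2212]
tool_rot: [0.538, 0.843, -0.0, 0.0]
force: [3.8, -3.7, -6.0]
finger_gap: 0.15
gripper_force: 60.4
```

{"fn": "drive_tool", "kwargs": {"plan": [[0,0,0.001,0,0,0,-1],[0,0,0.001,0,0,0,-1],[0,0,0.001,0,0,0,-1]]}}

```text
t: 11.55
tcp_pos: [0.5168, 0.1132, 0.2182]
tool_rot: [0.538, 0.843, -0.0, 0.0]
force: [2.5, -3.6, -6.0]
finger_gap: 0.147
gripper_force: 60.4
```

{"fn": "drive_tool", "kwargs": {"plan": [[0,0,0.001,0,0,0,-1],[0,0,0.001,0,0,0,-1],[0,0,0,0,0,0,-1]]}}

```text
t: 11.85
tcp_pos: [0.5168, 0.1132, 0.2176]
tool_rot: [0.538, 0.843, 0.0, 0.0]
force: [-0.1, -4.0, 4.5]
finger_gap: 0.151
gripper_force: 61.8
```

Run:
```python
from m import *
s=snap('scene')
for n,lo,hi in(('yellow',(22,120,120),(34,255,255)),('redlo',(0,150,90),(4,255,255)),('redhi',(174,150,90),(180,255,255))):
    try:
        u,v=comp(s,lo,hi,(260,165,335,250)); P=pts(s,u,v); print(n,len(u),u.mean(),v.mean(),np.median(P,0).round(4))
    except Exception as e: print(n,e)
c=s['image'][140:270,250:340]; cv2.imwrite('pics/scene2.png',cv2.resize(c[:,:,::-1],(415,600),interpolation=cv2.INTER_CUBIC))
```

```text
yellow 65 285.10769230769233 216.06153846153848 [0.7118 0.1649 0.1995]
redlo 47 295.7659574468085 210.51063829787233 [0.6917 0.1942 0.21  ]
redhi attempt to get argmax of an empty sequence
```

View pics/scene2.png

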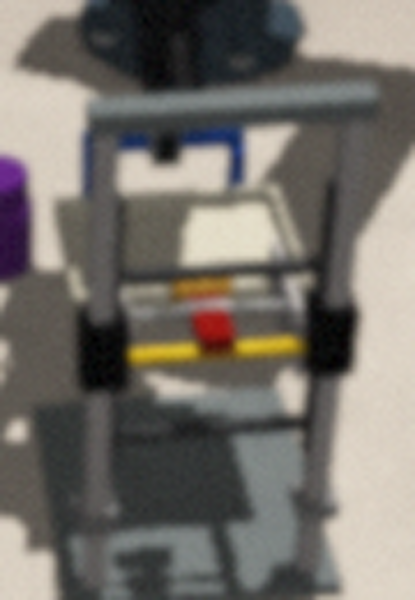

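The red pawl, at (213,330), sits on the yellow rung at (213,352). The force jump from -6 to +4.5 N confirms contact. I'll relieve the push and release.

{"fn": "drive_tool", "kwargs": {"plan": [[0,0,-0.0005,0,0,0,-1],[0,0,0,0,0,0,-1]], "newtons": 20}}

```text
t: 12.1
tcp_pos: [0.5168, 0.1132, 0.2176]
tool_rot: [0.538, 0.843, 0.0, 0.0]
force: [-0.0, -4.0, 5.9]
finger_gap: 0.147
gripper_force: 62.1
```

{"fn": "drive_tool", "kwargs": {"plan": [[0,0,0,0,0,0,-0.3],[0,0,0,0,0,0,0],[0,0,0,0,0,0,0],[0,0,0,0,0,0,0]]}}

```text
t: 12.5
tcp_pos: [0.5163, 0.1137, 0.2164]
tool_rot: [0.538, 0.843, 0.0, -0.001]
force: [0.6, -0.2, -0.1]
finger_gap: 0.496
gripper_force: 0.0
```

{"fn": "drive_tool", "kwargs": {"plan": [[0,0,-0.01,0,0,0,0],[0,0,-0.02,0,0,0,0],[0,0,-0.03,0,0,0,0],[0,0,-0.03,0,0,0,0],[0,-0.02,-0.01,0,0,0,0],[0,-0.02,0,0,0,0,0]]}}

```text
t: 13.1
tcp_pos: [0.4816, 0.0964, 0.3196]
tool_rot: [0.538, 0.843, 0.002, 0.002]
force: [-0.8, 0.2, 0.4]
finger_gap: 0.499
gripper_force: 0.0
```

```bash
cat > tr.py <<'E'
from m import *
t=snap('top')
v,u=np.mgrid[90:215,160:290]; u=u.ravel();v=v.ravel();P=pts(t,u,v);H=cv2.cvtColor(t['image'],cv2.COLOR_RGB2HSV)[v,u]
m=(H[:,2]>130)&(H[:,1]<50)&(P[:,2]>.14)&(P[:,2]<.21)
w=np.zeros(t['image'].shape[:2],np.uint8); w[v[m],u[m]]=255
n,l,st,c=cv2.connectedComponentsWithStats(w,connectivity=4);i=1+np.argmax(st[1:,4]);vv,uu=np.nonzero(l==i);P=pts(t,uu,vv)
print('tray',len(uu),np.median(P,0).round(4),cv2.minAreaRect(P[:,:2].astype(np.float32)*1000))
u,v=comp(t,(3,150,130),(17,255,255),(290,175,340,225));P=pts(t,u,v);print('jar',len(u),((P.min(0)+P.max(0))/2).round(4),np.median(P,0).round(4))
E
python3 tr.py; python3 go.py .4698 -.1446 .25
```

```text
tray 246 [0.5348 0.1845 0.1733] ((536.2700805664062, 184.2222442626953), (68.4059066772461, 36.77027130126953), 27.088844299316406)
jar 201 [ 0.4691 -0.1434  0.0844] [ 0.4689 -0.1425  0.0847]
turn [0. 0. 0.] shift [-0.2148 -0.1079  0.0685] gap 0.499 F [-3.16  0.41 -0.61] t 13.15 q [-0.03  0.25  1.67 -0.    1.22 -0.47]
```

{"fn": "drive_tool", "kwargs": {"plan": [[0,0,0,0,0,8.2,0.5],[0,0,0,0,0,8.2,1],[0,0,0,0,0,8.2,1],[0,0,0,0,0,8.2,1],[0,0,0,0,0,8.2,1],[0,0,0,0,0,8.2,1],[0,0,0,0,0,8.2,1],[0,0,0,0,0,8.2,1],[0,0,0,0,0,8.2,1],[0,0,0,0,0,8.2,1]]}}

```text
t: 14.15
tcp_pos: [0.4806, 0.0966, 0.3172]
tool_rot: [0.96, 0.28, 0.0, -0.0]
force: [-0.4, 0.6, 0.8]
finger_gap: 1.001
gripper_force: 0.0
```

{"fn": "drive_tool", "kwargs": {"plan": [[0,0,0,0,0,8,1],[0,0,0,0,0,0,1]]}}

```text
t: 14.35
tcp_pos: [0.4806, 0.0966, 0.3172]
tool_rot: [0.976, 0.216, 0.0, -0.0]
force: [0.4, 0.2, -0.6]
finger_gap: 0.997
gripper_force: 0.0
```

```bash
python3 go.py .4694 -.1443 .19 -65.1; python3 tr.py
python3 - <<'E'
from m import *
s=snap('scene'); u,v=comp(s,(3,150,130),(17,255,255),(205,175,228,196)); t=load('top');a=comp(t,(3,150,130),(17,255,255),(290,175,340,225))
print(tri(t,(a[0].mean(),a[1].mean()),s,(u.mean(),v.mean())))
E
```

```text
turn [-0.01 -0.03  0.03] shift [-0.1116  0.2137  0.1272] gap 0.997 F [ 0.38  0.24 -0.57] t 14.35 q [-0.03  0.26  1.67  0.    1.22  1.11]
tray 148 [0.545  0.1871 0.1728] ((546.4481811523438, 186.48362731933594), (43.17408752441406, 34.285953521728516), 9.221091270446777)
jar 201 [ 0.377  -0.0705  0.6547] [ 0.4695 -0.1446  0.0843]
(array([ 0.46964583, -0.14418523,  0.08592916]), np.float64(0.0008931429020509729))
```

{"fn": "drive_tool", "kwargs": {"plan": [[-0.0124,0.0237,0,0,0,0,1],[-0.0124,0.0237,0,0,0,0,1],[-0.0124,0.0237,0,0,0,0,1],[-0.0124,0.0237,0.02,0,0,0,1],[-0.0124,0.0237,0.02,0,0,0,1],[-0.0124,0.0237,0.02,0,0,0,1],[-0.0124,0.0237,0.02,0,0,0,1],[-0.0124,0.0237,0.02,0,0,0,1],[-0.0124,0.0237,0.02,0,0,0,1],[0,0,0,0,0,0,1]]}}

```text
t: 15.45
tcp_pos: [0.4685, -0.1464, 0.1948]
tool_rot: [0.977, 0.215, -0.001, -0.001]
force: [-0.4, -0.4, 1.0]
finger_gap: 1.003
gripper_force: 0.0
```

```bash
python3 go.py .4696 -.1443 .037 -65.1
```

```text
turn [-0.13  0.13 -0.07] shift [ 0.0019 -0.0014  0.1578] gap 1.003 F [-0.39 -0.39  0.98] t 15.45 q [-0.53  0.43  1.81 -0.    0.91  0.61]
```

{"fn": "drive_tool", "kwargs": {"plan": [[0.002,-0.0014,0.02,0,0,0,1],[0,0,0.02,0,0,0,1],[0,0,0.02,0,0,0,1],[0,0,0.02,0,0,0,1],[0,0,0.02,0,0,0,1],[0,0,0.02,0,0,0,1],[0,0,0.02,0,0,0,1],[0,0,0.02,0,0,0,1],[0,0,0,0,0,0,1]]}}

```text
t: 16.35
tcp_pos: [0.4697, -0.1409, 0.0355]
tool_rot: [0.976, 0.217, -0.001, -0.001]
force: [-0.8, -1.0, 0.1]
finger_gap: 1.003
gripper_force: 0.0
```

{"fn": "drive_tool", "kwargs": {"plan": [[0,0,0,0,0,0,0.6],[0,0,0,0,0,0,0.3],[0,0,0,0,0,0,0.2],[0,0,0,0,0,0,0.2],[0,0,0,0,0,0,0.2]], "newtons": 30}}

```text
t: 16.85
tcp_pos: [0.4713, -0.1422, 0.0382]
tool_rot: [0.976, 0.216, 0.001, 0.001]
force: [0.5, 1.9, 7.0]
finger_gap: 0.69
gripper_force: 32.8
```

{"fn": "drive_tool", "kwargs": {"plan": [[0,0,0,0,0,0,0.2],[0,0,-0.01,0,0,0,0.2],[0,0,-0.02,0,0,0,0.2],[0,0,-0.03,0,0,0,0.2],[0,0,-0.03,0,0,0,0.2],[0,0,-0.03,0,0,0,0.2],[0,0,-0.03,0,0,0,0.2],[0,0,-0.03,0,0,0,0.2],[0,0,-0.03,0,0,0,0.2],[0,0,-0.03,0,0,0,0.2]], "newtons": 40}}

```text
t: 17.85
tcp_pos: [0.4691, -0.1413, 0.2782]
tool_rot: [0.976, 0.216, -0.0, -0.0]
force: [0.7, -0.5, -2.4]
finger_gap: 0.689
gripper_force: 43.8
```

{"fn": "drive_tool", "kwargs": {"plan": [[0,0,-0.02,0,0,0,0.2],[0,0,-0.01,0,0,0,0.2],[0,-0.02,0,0,0,0,0.2],[0,-0.02,0,0,0,0,0.2],[0.01,-0.02,0,0,0,0,0.2],[0.02,-0.02,0,0,0,0,0.2],[0.02,-0.02,0,0,0,0,0.2],[0.02,-0.02,0,0,0,0,0.2],[0.02,-0.02,0,0,0,0,0.2],[0.02,-0.02,0,0,0,0,0.2]]}}

```text
t: 18.85
tcp_pos: [0.5002, 0.0521, 0.3051]
tool_rot: [0.976, 0.216, -0.002, -0.001]
force: [-0.3, -0.3, -2.6]
finger_gap: 0.692
gripper_force: 43.9
```

```bash
python3 go.py .582 .1425 .215 -65.1
python3 - <<'E'
from m import *
s=snap('scene'); cv2.imwrite('pics/scene3.png',cv2.resize(s['image'][90:270,180:360][:,:,::-1],(580,580),interpolation=cv2.INTER_CUBIC))
E
```

```text
turn [-0.17  0.25  0.08] shift [ 0.1122 -0.0476  0.0901] gap 0.692 F [-0.33 -0.25 -2.56] t 18.85 q [-0.12  0.29  1.65  0.    1.2   1.02]
```

View pics/scene3.png

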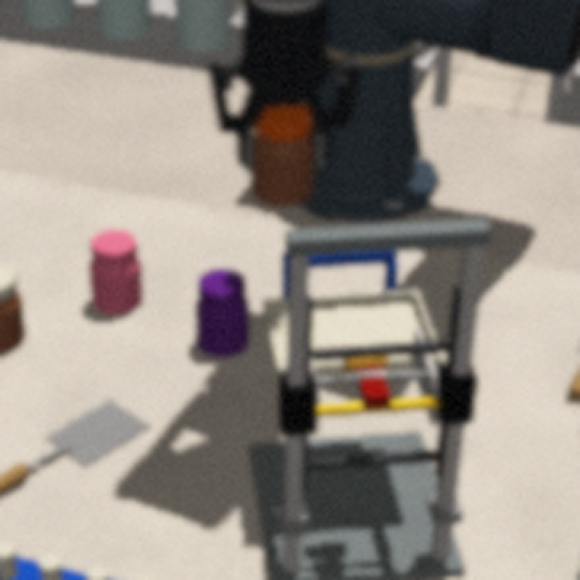

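The jar hangs upright in the gripper with its lid at (285,120), and the pawl (373,390) is still on the yellow rung. The tray is in clear view, so I'll measure it again here.

Run:
```python
from m import *
for n,box in(('scene',(255,165,330,215)),('top',(170,100,270,210))):
    s=snap(n); x0,y0,x1,y1=box; v,u=np.mgrid[y0:y1,x0:x1];u=u.ravel();v=v.ravel();P=pts(s,u,v)
    m=(P[:,2]>.163)&(P[:,2]<.183); M=np.array([.907,.421]); Y=np.array([-.421,.907]); d=P[:,:2]-[.580,.1415]
    a=d@M;b=d@Y; m&=(abs(a)<.075)&(abs(b)<.09); print(n,m.sum(),'z',np.median(P[m,2]),'x',np.percentile(a[m],[1,99]).round(4),'y',np.percentile(b[m],[1,99]).round(4))
```

```text
scene 629 z 0.17629643040511644 x [-0.0549  0.0563] y [-0.0753  0.0709]
top 418 z 0.17300864944736938 x [-0.0395  0.0539] y [-0.0282  0.0722]
```

{"fn": "drive_tool", "kwargs": {"plan": [[0.02,-0.01,0,0,0,0,0.2],[0.02,-0.01,0,0,0,0,0.2],[0.02,-0.01,0,0,0,0,0.2],[0.02,-0.01,0,0,0,0,0.2],[0.016,-0.008,0,0,0,0,0.2],[0.016,0,0,0,0,0,0.2],[0,0,0,0,0,0,0.2]]}}

```text
t: 19.7
tcp_pos: [0.584, 0.1406, 0.3054]
tool_rot: [0.976, 0.216, -0.001, -0.0]
force: [-1.1, -0.6, -2.9]
finger_gap: 0.691
gripper_force: 43.9
```

```bash
python3 go.py .582 .1425 .215 -65.1
```

```text
turn [-0.03  0.1   0.06] shift [-0.001  -0.0026  0.0904] gap 0.691 F [-1.08 -0.56 -2.95] t 19.7 q [ 0.05  0.43  1.42 -0.    1.29  1.19]
```

{"fn": "drive_tool", "kwargs": {"plan": [[-0.001,-0.0025,0.015,0,0,0,0.2],[0,0,0.015,0,0,0,0.2],[0,0,0.015,0,0,0,0.2],[0,0,0.015,0,0,0,0.2],[0,0,0.01,0,0,0,0.2],[0,0,0.01,0,0,0,0.2],[0,0,0,0,0,0,0.2],[0,0,0,0,0,0,0.2]]}}

```text
t: 20.5
tcp_pos: [0.582, 0.1419, 0.2269]
tool_rot: [0.976, 0.216, -0.0, 0.0]
force: [-0.4, -0.4, -3.3]
finger_gap: 0.692
gripper_force: 43.9
```

{"fn": "drive_tool", "kwargs": {"plan": [[0,0,0.002,0,0,0,0.2],[0,0,0.002,0,0,0,0.2],[0,0,0.002,0,0,0,0.2],[0,0,0.001,0,0,0,0.2],[0,0,0,0,0,0,0.2]]}}

```text
t: 21.0
tcp_pos: [0.582, 0.1421, 0.2197]
tool_rot: [0.976, 0.216, -0.0, -0.0]
force: [-0.1, -0.7, -3.2]
finger_gap: 0.691
gripper_force: 44.0
```

{"fn": "drive_tool", "kwargs": {"plan": [[0,0,0.001,0,0,0,0.2],[0,0,0.001,0,0,0,0.2],[0,0,0,0,0,0,0.2]]}}

```text
t: 21.3
tcp_pos: [0.582, 0.142, 0.2176]
tool_rot: [0.976, 0.216, -0.0, -0.0]
force: [0.3, 0.1, -2.8]
finger_gap: 0.684
gripper_force: 43.9
```

{"fn": "drive_tool", "kwargs": {"plan": [[0,0,0.001,0,0,0,0.2],[0,0,0,0,0,0,0.2]]}}

```text
t: 21.5
tcp_pos: [0.582, 0.142, 0.2167]
tool_rot: [0.976, 0.216, -0.0, -0.0]
force: [0.1, 0.3, -2.2]
finger_gap: 0.689
gripper_force: 43.9
```

{"fn": "drive_tool", "kwargs": {"plan": [[0,0,0.001,0,0,0,0.2],[0,0,0,0,0,0,0.2]]}}

```text
t: 21.7
tcp_pos: [0.582, 0.142, 0.2157]
tool_rot: [0.976, 0.216, -0.0, -0.0]
force: [-1.1, 0.1, -3.4]
finger_gap: 0.691
gripper_force: 43.9
```

{"fn": "drive_tool", "kwargs": {"plan": [[0,0,0.001,0,0,0,0.2],[0,0,0,0,0,0,0.2]]}}

```text
t: 21.9
tcp_pos: [0.582, 0.142, 0.2147]
tool_rot: [0.976, 0.216, -0.0, -0.0]
force: [-0.1, -0.8, -3.6]
finger_gap: 0.683
gripper_force: 43.9
```

{"fn": "drive_tool", "kwargs": {"plan": [[0,0,0.001,0,0,0,0.2],[0,0,0,0,0,0,0.2]]}}

```text
t: 22.1
tcp_pos: [0.582, 0.1421, 0.2137]
tool_rot: [0.976, 0.216, -0.0, -0.0]
force: [0.7, 0.4, -3.4]
finger_gap: 0.684
gripper_force: 43.9
```

{"fn": "drive_tool", "kwargs": {"plan": [[0,0,0.0007,0,0,0,0.2],[0,0,0,0,0,0,0.2]]}}

```text
t: 22.3
tcp_pos: [0.582, 0.142, 0.213]
tool_rot: [0.976, 0.216, -0.0, -0.0]
force: [0.4, 0.3, -3.6]
finger_gap: 0.689
gripper_force: 43.9
```

{"fn": "drive_tool", "kwargs": {"plan": [[0,0,0.0007,0,0,0,0.2],[0,0,0,0,0,0,0.2]]}}

```text
t: 22.5
tcp_pos: [0.582, 0.142, 0.2123]
tool_rot: [0.976, 0.216, -0.0, -0.0]
force: [0.1, 0.3, -2.9]
finger_gap: 0.686
gripper_force: 43.9
```

{"fn": "drive_tool", "kwargs": {"plan": [[0,0,0.0007,0,0,0,0.2],[0,0,0,0,0,0,0.2]]}}

```text
t: 22.7
tcp_pos: [0.5821, 0.1421, 0.2118]
tool_rot: [0.976, 0.216, 0.0, 0.0]
force: [0.6, -0.3, -2.4]
finger_gap: 0.687
gripper_force: 44.1
```

{"fn": "drive_tool", "kwargs": {"plan": [[0,0,0.0005,0,0,0,0.2],[0,0,0,0,0,0,0.2]]}}

```text
t: 22.9
tcp_pos: [0.5821, 0.1421, 0.2117]
tool_rot: [0.976, 0.216, 0.0, 0.0]
force: [-0.7, 0.8, 0.4]
finger_gap: 0.687
gripper_force: 44.3
```

The tray now carries the jar, so I'll let go and pull straight up.

{"fn": "drive_tool", "kwargs": {"plan": [[0,0,0,0,0,0,0.45],[0,0,0,0,0,0,0.6],[0,0,0,0,0,0,0.8],[0,0,0,0,0,0,0.9],[0,0,0,0,0,0,0.9]], "newtons": 20}}

```text
t: 23.4
tcp_pos: [0.5822, 0.142, 0.2113]
tool_rot: [0.976, 0.216, 0.0, 0.0]
force: [-0.3, -0.0, -0.4]
finger_gap: 0.953
gripper_force: 0.0
```

{"fn": "drive_tool", "kwargs": {"plan": [[0,0,-0.005,0,0,0,0.9],[0,0,-0.015,0,0,0,0.9],[0,0,-0.02,0,0,0,0.9],[0,0,-0.02,0,0,0,0.9],[0,0,-0.02,0,0,0,0.9],[-0.02,0,-0.02,0,0,0,0.9],[-0.03,0,0,0,0,0,0.9],[-0.03,0,0,0,0,0,0.9],[-0.03,0,0,0,0,0,0.9],[-0.03,0,0,0,0,0,0.9]]}}

```text
t: 24.4
tcp_pos: [0.454, 0.0827, 0.3117]
tool_rot: [0.976, 0.216, 0.0, 0.0]
force: [-0.0, -0.4, -0.5]
finger_gap: 0.951
gripper_force: 0.0
```

{"fn": "drive_tool", "kwargs": {"plan": [[-0.03,0.02,0,0,0,0,0.9],[-0.02,0.03,0,0,0,0,0.9],[0,0.03,0,0,0,0,0.9],[0,0.03,0,0,0,0,0.9],[0,0.03,0,0,0,0,0.9],[0,0,0,0,0,0,0.9],[0,0,0,0,0,0,0.9]]}}

```text
t: 25.1
tcp_pos: [0.4686, -0.0652, 0.3113]
tool_rot: [0.977, 0.215, -0.0, -0.0]
force: [0.2, -0.2, -0.3]
finger_gap: 0.956
gripper_force: 0.0
```

Run:
```python
from m import *
s=snap('scene');t=snap('top')
i=np.hstack([cv2.resize(s['image'][110:270,220:350],(390,480)),cv2.resize(t['image'][60:220,150:280],(390,480))]); cv2.imwrite('pics/fin.png',i[:,:,::-1])
a=comp(t,(3,150,130),(17,255,255),(190,110,270,200));b=comp(s,(3,150,130),(17,255,255),(250,120,330,200))
print(tri(t,(a[0].mean(),a[1].mean()),s,(b[0].mean(),b[1].mean())),len(a[0]),len(b[0])); P=pts(t,*a); print(np.median(P,0))
st=manip.sense();print(st['t'],st['force'],st['tcp_pos'])
```

```text
(array([0.57866984, 0.14052128, 0.25448797]), np.float64(0.0014604292193726416)) 308 147
[0.57796016 0.139211   0.25732565]
25.2 [0.39710462 0.38769224 0.52221792] [ 0.4680406  -0.06411973  0.31120075]
```

View pics/fin.png

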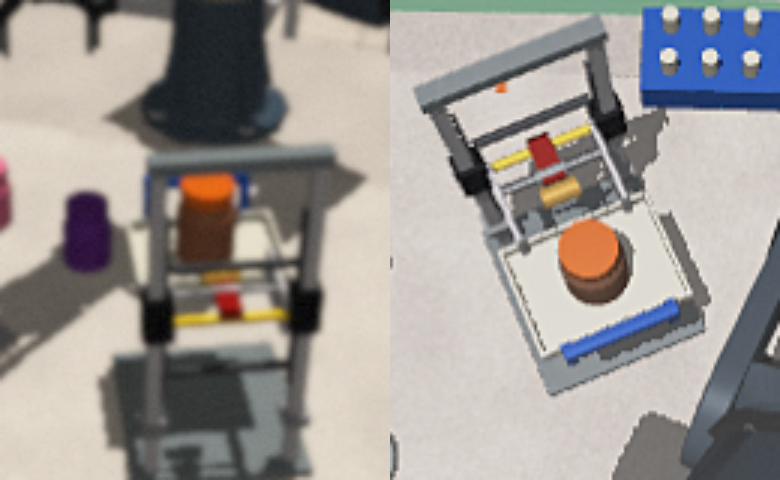

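The jar stands upright near the middle of the tray, with its lid at (207,190) in the left view and (588,250) in the right. The pawl, at (228,303) on the left, rests on the yellow rung, and the arm is clear of everything.

```bash
python3 -c "
from station import manip
print(manip.sign_off())"
```

```text
the job is handed in; nothing more can be done
None
```

The job is handed in (no verdict was returned): the last pictures show the pawl carrying the shelf on the yellow rung, the orange-lidded jar upright within a few millimetres of the tray centre, and the arm clear at about 25 s.

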